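Gauge the guide gap with a taper feeler by its drag

ROBOT

A 7-joint arm with a two-finger parallel gripper is mounted at the origin on a cart in front of the work surface, level with it; the furniture and walls round the work are solid. World frame = base frame: x ahead of the robot, y to its left, z up, the work surface at z = 0. Lengths are in m, angles in degrees, forces in N, time in s.
With the tool pointing down it reaches from about 0.425 to 0.875 m from the base axis. Payload 4.7 kg.
Tool frame: the origin (TCP) lies between the finger pads; the fingertips stand 17 mm ahead of it and the grasp point (between the pads) lies 2 mm behind it; z points along the fingers, y is the line along which they close (so a half turn about z gives the same grasp; the last joint's range is limited). The gripper opens to 87 mm and grips with 3 to 60 N. Pads are 19 mm wide; open, the fingers measure 117 mm over their backs; the gripper's body (75 mm by 190 mm) begins 51 mm behind the grasp point.
Start: joints at [-66.572, 18.392, -4.016, 83.108, 1.295, 78.541, -3.26], TCP at [0.25, 0.6, 0.215] pointing down, gripper open.
Joint ranges: [-163.93, 163.93], [-17.29, 119.83], [-79.2, 71.16], [3.27, 140.29], [-89.18, 269.18], [5.43, 117.66], [-154.24, 154.24]. Speed limits (degrees/s): [147.25, 147.25, 180, 180, 180, 180, 180].

INTERFACE

Orientations are given as [roll, pitch, yaw] about the fixed x, y, z axes, in that order (R = Rz(yaw) Ry(pitch) Rx(roll)).
In Python, from cell import env, cams gives the robot as it stands.
- The arm moves only by the shell command python3 -m pendant 'ROWS' [FORCE]. ROWS is JSON, a list of rows, each an object of numbers: "tx", "ty", "tz": the shift along the tool's x, y, z each as a share of 0.05 m, from -1 to 1; "spin": the turn about the tool's z as a share of 4 degrees, from -1 to 1; "claw": the closure, from 0 (fully open) to 1 (shut). A call has 1 to 10 rows; each row shifts and turns the commanded pose from where the row before left it, along the tool's axes as they then stand; what a row does not reach is not made up. A row lasts 1/8 s, in which the tool goes at most 62.5 mm and 10.7 degrees, less where a joint would pass 70% of its speed; a pose out of reach is approached as far as the arm can. A call with a number of a shift or a turn outside -1 to 1 is refused whole. A call with a gripper value outside its range is refused whole. The fingers move at their own pace and stop on an object; FORCE is the grip in N (left out, the last holds). Time passes only in rows, so rows that do not move let the fingers close. It gives the time, the measured TCP pose, the force, the opening and the grip force at its end, in the units of the state.
- env.get_obs(): the state, without advancing time (a new reading comes with each control period).
- cams.read_camera(name): name is "scene" or "top"; returns the picture (420x560x3 uint8, red, green, blue); there is no depth.
- cams.camera_info(name): a dict with "fx", "fy", "cx", "cy" (pixels), "rvec" (rotation vector, rad) and "tvec" (3), from world to camera coordinates, as OpenCV has them. Camera axes: x right, y down, z forward; pixel columns grow to the right and rows downward; lengths in m; the calibration is good to about 2 mm. A picture is of the moment at which its call begins. camera_info takes no time and is no camera call.
- env.sign_off(): hands the job in; it is judged then, once.
The state is a dict: "time_s": time; "qpos": joint angles; "joint_velocities": joint speeds; "effort": joint torques, N m; "tool_pos": TCP position; "tool_rot": TCP orientation; "force": force on the tool from outside, world axes, zero at the start; "wrist_torque": the same for the moment, N m; "grip_width": finger opening in m; "grasp_force": force on a finger pad.
Only numpy, scipy, OpenCV 4.12 (cv2) and the standard library are available. Lean on these libraries where they do the work, as an engineer would, in place of code of your own. Each camera call takes 0.05 s, during which the arm holds its last target. There are 200 camera calls.

TASK

Take the steel taper gauge out of its holder and, with its flat face lying against the fixed fence, slide it tip-down into the gap between the fence and the sprung shoe of the guide head. Stop by feel: push it down gently and steadily until it drags with about 9 newtons, never forcing it, then let go and leave it standing upright, nipped in the gap, ready to be read. Leave the two abrasive rolls lying where they are.

Things in the scene. Friction and masses are not known exactly. Their poses are not given: they have to be found in the camera images.
- gauge_head (a point): Centre of the head of the loose steel taper gauge (100 g, standing tip down; z up along it): grasp it here. The head is a block 34 (x) x 17.2 (y) x 46 (z) mm with grooved x faces. The 22 mm wide (x) blade starts 23 mm below this point; the tip is 108 mm below it. The shoulders of the head overhang the blade by 6 mm at each x side and rest on the holder.
- gauge: The same gauge; origin in the middle of the tip edge of its flat face, same axes. The blade is 85 mm long; its flat face (-y side, plane y = 0) is vertical and flush with the head's -y face, 8.6 mm to the -y side of the head's centre; the other face tapers 1 in 6: the blade is 3 mm thick at the tip, 17.2 mm under the head.
- gauge_tip (a point): Middle of the tip edge of the gauge's flat face; the 3 mm thick tip lies on its +y side. Same axes as the gauge.
- gauge_holder: Fixed grey holder, base 74 x 54 mm, origin at the centre of its underside. Two cheeks, 14 mm thick, 25 mm apart in x, reach to z = 97 mm and carry the gauge's shoulders; lips at their y ends reach to z = 102 mm. The gauge's axes are parallel to the holder's within 0.02 rad. Lift it straight up by 100 mm to clear.
- guide_head: Fixed guide head with a base plate 110 (x) x 125 (y) x 10 mm. Origin on the table under the middle of the fence's face, z up; the plate reaches 50 mm to -y and 75 mm to +y. The gap lies on the +y side of the fence, runs along x, is open above and at both ends, and has 75 mm of free depth from the shoe's nose line to the plate.
- fence: Fixed upright steel fence of the guide head, 80 (x) x 12 (y) mm, from 10 to 97 mm height, top edges rounded by 3 mm; its face looks to +y and is the vertical plane y = 0. Same origin and axes as the guide head. It must never be pressed with more than 20 N; the gauge is right when the nip, its force on the fence, is 4 to 12 N after letting go.
- gap_ref (a point): Point on the fence's face, midway along it, 85 mm above the table, level with the shoe's axis; axes of the guide head. The shoe is a level round steel bar (radius 8 mm, 52 mm long, parallel to the fence), 5 to 11.5 mm clear of the fence, set anew each time and not measured. Springs let it back off to +y by 10 N per mm. Past first touch the nip grows by some 1.7 N per mm of descent.
- short_roll: Bystander: short brown roll of abrasive cloth lying on the table, 20 mm diameter, 42 mm long, origin at its underside.
- long_roll: Bystander: longer brown roll of abrasive cloth lying on the table, 24 mm diameter, 56 mm long, origin at its underside.

How it is judged:
By the outcome, as a careful person would: the job done as asked, in the order asked, and still so for the second after the job is handed in, with the robot touching nothing.
It also fails if it takes over 61 s, if anything falls off the work surface, if the arm or the gripper's body presses on something with over 40 N, if the wrist force passes 120 N, or if a joint passes its speed limit or range.

## Working session

There is one attempt and no reset: what is moved stays moved. The work goes in short steps, Python scripts to look and compute and a shell command to move; the robot and the scene stay as the last step left them, time stands still between calls to the robot, and variables do not carry over. Pictures are saved under pics/ and viewed, at most 10 in all, crops included, and the job is handed in when it is done.

```bash
ls; mkdir -p pics
python3 - <<'E'
from cell import env,cams
import cv2
for n in("scene","top"):
    cv2.imwrite(f"pics/{n}0.png",cams.read_camera(n)[:,:,::-1]); print(n,cams.camera_info(n))
print(env.get_obs())
E
```

```text
pics
scene {'fx': 464.7112737986458, 'fy': 464.7112737986458, 'cx': 281.4687534116141, 'cy': 210.05080968246767, 'rvec': array([ 0.87393421, -2.29922055,  1.32610067]), 'tvec': array([0.4242627 , 0.25153841, 0.64477398])}
top {'fx': 420.50491304086324, 'fy': 420.50491304086324, 'cx': 284.8638347397406, 'cy': 212.23843351935255, 'rvec': array([ 2.0725501 , -2.1326766 ,  0.16250161]), 'tvec': array([0.06536273, 0.5226077 , 0.84413866])}
{'time_s': 0.1, 'qpos': array([-66.57138151,  18.43648   ,  -4.01482783,  83.16853704,
         1.29696159,  78.54024742,  -3.25953461]), 'joint_velocities': array([ 0.09291825, -0.30405615,  0.08764692, -0.17645524,  0.0138146 ,
        0.10431474, -0.06233578]), 'effort': array([-2.00133068e-04, -4.92568231e+01, -4.05910984e-01, -3.13400245e+01,
       -6.43238425e-02,  3.93538037e-02,  4.18901811e-05]), 'tool_pos': array([0.24987827, 0.59949854, 0.21404643]), 'tool_rot': array([-1.79900074e+02,  7.57636840e-03,  1.57381186e+02]), 'force': array([-0.12326174,  0.36638344,  0.31749005]), 'wrist_torque': array([ 0.00348427, -0.05460159, -0.01549733]), 'grasp_force': 0.0, 'grip_width': 0.08700970461429545}
```

View pics/scene0.png

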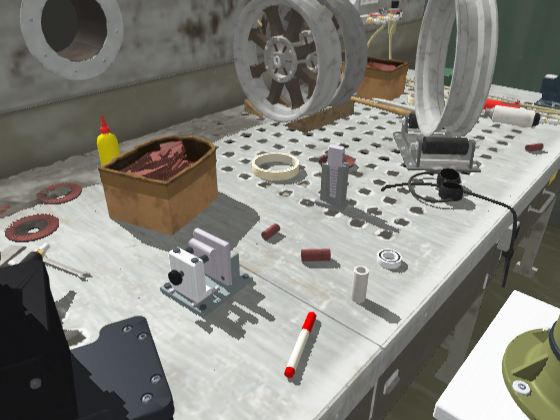

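View pics/top0.png

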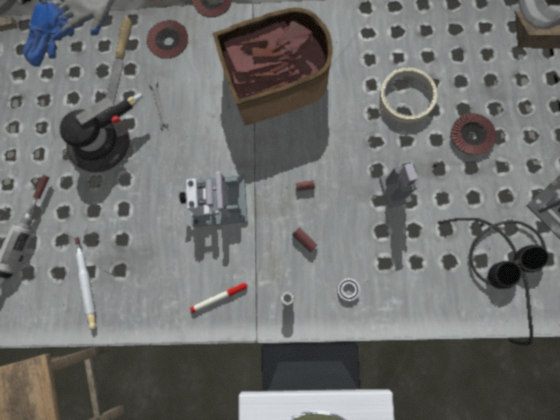

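The scene picture shows the guide head at about (208,270) and the gauge in its holder at (336,175). In the top picture they are at (215,198) and (400,182), and the rolls are at (305,185) and (304,240). I'll enlarge both areas.

Run:
```python
import cv2,numpy as np
s=cv2.imread("pics/scene0.png");t=cv2.imread("pics/top0.png")
def c(i,x,y,w,h,k): return cv2.resize(i[y:y+h,x:x+w],None,fx=k,fy=k,interpolation=cv2.INTER_CUBIC)
# each 400x300
a=np.hstack([c(s,155,220,100,100,4),c(s,300,130,100,100,4)])
cv2.imwrite("pics/z1.png",a)
b=np.hstack([c(t,170,155,80,100,5),c(t,365,145,80,100,5)])
cv2.imwrite("pics/z2.png",b)
```

```text
(no output)
```

View pics/z1.png

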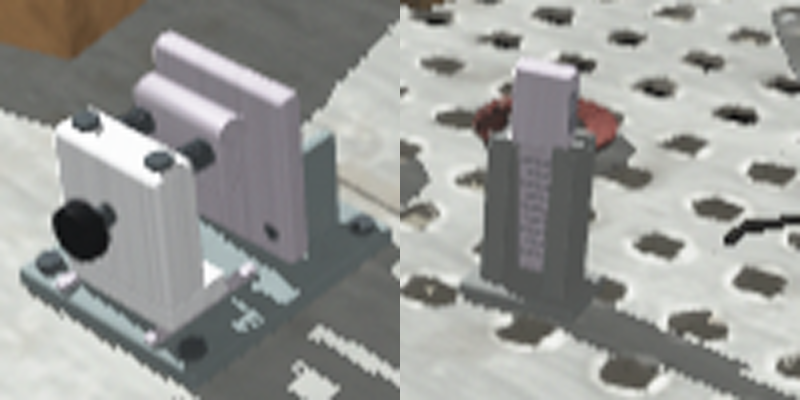

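View pics/z2.png

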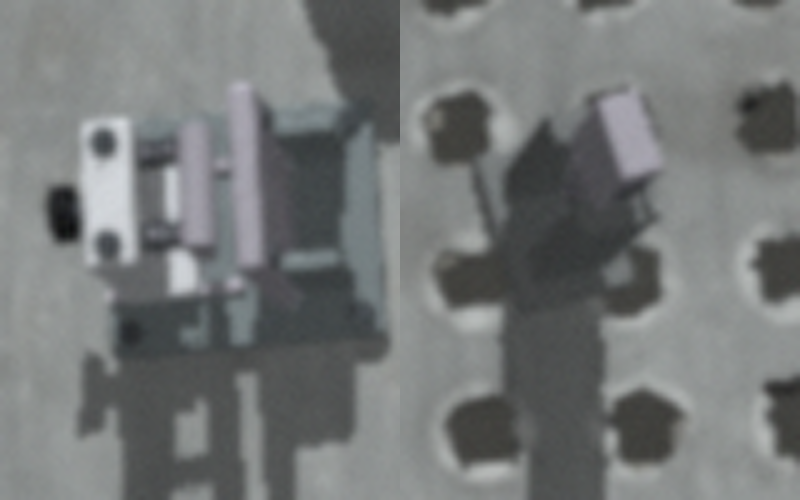

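The top picture shows the fence's edge-on top running from (217,172) to (219,209), with the shoe to its left, so the guide's +y is about world +y. The gauge head's top corners are near (405,165), (413,163), (417,178) and (409,181). I'll fit both poses and overlay both gauge yaw options.

```bash
cat > h.py <<'E'
import numpy as np,cv2
from cell import cams
from scipy.optimize import least_squares
I={n:cams.camera_info(n) for n in("scene","top")}
def proj(n,P):
    c=I[n];K=np.array([[c['fx'],0,c['cx']],[0,c['fy'],c['cy']],[0,0,1]])
    return cv2.projectPoints(np.array(P,float).reshape(-1,3),c['rvec'],c['tvec'],K,None)[0][:,0]
def place(p,P):
    P=np.array(P,float);a=p[2];c,s=np.cos(a),np.sin(a)
    return np.c_[p[0]+c*P[:,0]-s*P[:,1],p[1]+s*P[:,0]+c*P[:,1],P[:,2]+(p[3] if len(p)>3 else 0)]
def fit(obs,p0):
    f=lambda p:np.concatenate([(proj(n,place(p,P))-np.array(U)).ravel() for n,P,U in obs])
    r=least_squares(f,p0,loss='soft_l1');return r.x,f(r.x).reshape(-1,2)
E
cat > a.py <<'E'
from h import *
zs=lambda x,y:(155+x/4,220+y/4); zt=lambda x,y:(170+x/5,155+y/5)
gs=lambda x,y:(300+(x-400)/4,130+y/4); gt=lambda x,y:(365+(x-400)/5,145+y/5)
# guide: y=0 face at z .094 ; plate corners z .01
obs=[("top",[[.04,0,.094],[-.04,0,.094],[-.04,-.012,.094],[.04,-.012,.094]],[zt(230,84),zt(238,270),zt(263,268),zt(252,82)]),
 ("top",[[-.055,-.05,.01],[-.055,.075,.01]],[zt(388,355),zt(112,357)]),
 ("scene",[[-.055,.075,.01],[-.04,0,.01],[-.04,0,.094],[.04,-.012,.094],[.055,.075,.01],[-.055,-.05,.01]],[zs(195,378),zs(303,262),zs(290,103),zs(163,32),zs(22,272),zs(392,235)])]
g,r=fit(obs,[.6,.15,0]);print("guide",g[:2],np.degrees(g[2]),"\n",r.round(1))
h=.143
o2=[("top",[[.017,.0086,h],[.017,-.0086,h],[-.017,-.0086,h],[-.017,.0086,h]],[gt(600,98),gt(638,88),gt(662,165),gt(622,180)]),
 ("scene",[[-.017,.0086,h],[-.017,-.0086,h],[.017,.0086,h]],[gs(573,78),gs(579,67),gs(517,65)])]
q,r=fit(o2,[.6,-.2,.2]);print("head",q[:2],np.degrees(q[2]),"\n",r.round(1))
s=cv2.imread("pics/scene0.png")[130:230,300:400];k=4
out=[]
for f in(0,np.pi):
    im=cv2.resize(s,None,fx=k,fy=k);p=[q[0],q[1],q[2]+f]
    fl=-.0086
    for xs in(-.011,.011):
        for a,b in(([xs,fl,.035],[xs,fl,.12]),([xs,fl+.003,.035],[xs,fl+.0172,.12])):
            L=((proj("scene",place(p,[a,b]))-[300,130])*k).astype(int)
            cv2.line(im,tuple(map(int,L[0])),tuple(map(int,L[1])),(0,255,0) if a[1]==fl else (0,0,255),1)
    out.append(im)
cv2.imwrite("pics/ov.png",np.hstack(out))
for n in I:
    R=cv2.Rodrigues(I[n]['rvec'])[0];print(n,-R.T@I[n]['tvec'])
E
python3 a.py
```

```text
guide [0.56565852 0.18883669] 4.131258514840695 
 [[-0.8  0.4]
 [ 0.1  0.7]
 [ 1.   0.5]
 [ 0.5  0.2]
 [ 0.2 -4.6]
 [-0.   0.7]
 [ 0.1 -0.7]
 [-2.2  1.1]
 [-1.5  1.5]
 [ 1.8  0.4]
 [-1.2 -1. ]
 [ 0.4 -2.9]]
head [ 0.57767361 -0.19760347] 12.616230141588536 
 [[-0.8  0. ]
 [ 0.3 -0.1]
 [ 0.8  0.9]
 [ 0.1  0.1]
 [-0.9 -0.3]
 [ 0.6 -0.1]
 [-1.1  0. ]]
scene [0.0372215  0.60633494 0.53849456]
top [0.35239528 0.01857674 0.93028687]
```

View pics/ov.png

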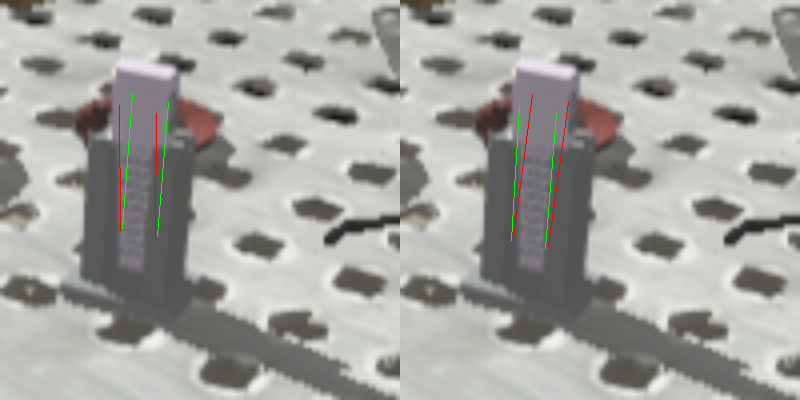

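The left-panel option (tapered face towards the camera, yaw about 12.6°) fits the blade narrowing towards the bottom. I'll confirm that once it's lifted. Next I'll spin the tool to yaw 102.6 so it closes along the gauge's x, and refine the fence yaw from the edge pixels.

```bash
python3 -m pendant '[{"spin":1},{"spin":1},{"spin":1},{"spin":1},{"spin":1},{"spin":1},{"spin":1},{"spin":1},{"spin":1},{"spin":1}]' 30; python3 -m pendant '[{"spin":1},{"spin":1},{"spin":1},{"spin":0.7},{"tx":-1,"ty":0.17},{"tx":-1,"ty":0.17},{"tx":-1,"ty":0.17},{"tx":-1,"ty":0.17},{"tx":-1,"ty":0.17},{"tx":-1,"ty":0.17}]'
cat > b.py <<'E'
from h import *
t=cv2.GaussianBlur(cv2.imread("pics/top0.png"),(3,3),0).astype(float).mean(2)
def edge(r,lo,hi,sg):
    d=sg*np.diff(t[r,lo:hi]);i=np.argmax(d);i=min(max(i,1),len(d)-2)
    a,b,c=d[i-1:i+2];return lo+i+.5+.5*(a-c)/(a-2*b+c+1e-9)
rows=np.arange(176,205)
for sg,l,h in((1,211,221),(-1,217,226)):
    for _ in (0,):
        e=np.array([edge(r,l,h,sg) for r in rows]);p=np.polyfit(rows,e,1);k=abs(e-np.polyval(p,rows))<.6
        p=np.polyfit(rows[k],e[k],1)
        print(sg,p,k.sum(),e.round(1)[::4],end=' ')
    # backproject at z
    c=I["top"];R=cv2.Rodrigues(c['rvec'])[0];C=-R.T@c['tvec']
    def bp(u,v,z):
        d=R.T@np.array([(u-c['cx'])/c['fx'],(v-c['cy'])/c['fy'],1]);return C+d*(z-C[2])/d[2]
    A,B=[bp(np.polyval(p,v),v,.095) for v in(204,176)]
    print(A,B,"yaw",np.degrees(np.arctan2(*(B-A)[1::-1])))
E
python3 b.py
```

```text
1 [5.33265085e-02 2.06216963e+02] 29 [215.7 215.7 216.2 216.5 216.  216.6 217.  217.3] [0.53749079 0.18716478 0.095     ] [0.5970357  0.19066118 0.095     ] yaw 3.3604827411069604
-1 [4.84399204e-02 2.12062072e+02] 29 [220.3 221.  221.  221.  221.3 221.6 221.8 222. ] [0.53715648 0.17717501 0.095     ] [0.59665716 0.18025012 0.095     ] yaw 2.958524656850458invalid input at $[0]: expected keys tx, ty, tz, spin, claw
invalid input at $[0]: expected keys tx, ty, tz, spin, claw
```

```bash
python3 -m pendant '[{"tx":0,"ty":0,"tz":0,"spin":1,"claw":0},{"tx":0,"ty":0,"tz":0,"spin":1,"claw":0},{"tx":0,"ty":0,"tz":0,"spin":1,"claw":0},{"tx":0,"ty":0,"tz":0,"spin":1,"claw":0},{"tx":0,"ty":0,"tz":0,"spin":1,"claw":0},{"tx":0,"ty":0,"tz":0,"spin":1,"claw":0},{"tx":0,"ty":0,"tz":0,"spin":1,"claw":0},{"tx":0,"ty":0,"tz":0,"spin":1,"claw":0},{"tx":0,"ty":0,"tz":0,"spin":1,"claw":0},{"tx":0,"ty":0,"tz":0,"spin":1,"claw":0}]' 30; python3 -m pendant '[{"tx":0,"ty":0,"tz":0,"spin":1,"claw":0},{"tx":0,"ty":0,"tz":0,"spin":1,"claw":0},{"tx":0,"ty":0,"tz":0,"spin":1,"claw":0},{"tx":0,"ty":0,"tz":0,"spin":0.7,"claw":0},{"tx":-1,"ty":0.17,"tz":0,"spin":0,"claw":0},{"tx":-1,"ty":0.17,"tz":0,"spin":0,"claw":0},{"tx":-1,"ty":0.17,"tz":0,"spin":0,"claw":0}]'
```

```text
time_s: 1.35
tool_pos: [0.2499, 0.5997, 0.2144]
tool_rot: [-180.0, 0.0, 117.2]
force: [-0.7, 0.6, 0.3]
grip_width: 0.087
grasp_force: 0.0
time_s: 2.22
tool_pos: [0.308, 0.4574, 0.2145]
tool_rot: [-180.0, 0.0, 102.6]
force: [0.5, 0.3, -0.0]
grip_width: 0.0873
grasp_force: 0.0
```

```bash
python3 -m pendant '[{"tx":-1,"ty":0.17,"tz":0,"spin":0,"claw":0},{"tx":-1,"ty":0.17,"tz":0,"spin":0,"claw":0},{"tx":-1,"ty":0.17,"tz":0,"spin":0,"claw":0},{"tx":-1,"ty":0.17,"tz":0,"spin":0,"claw":0},{"tx":-1,"ty":0.17,"tz":0,"spin":0,"claw":0},{"tx":-1,"ty":0.17,"tz":0,"spin":0,"claw":0},{"tx":-1,"ty":0.17,"tz":0,"spin":0,"claw":0},{"tx":-1,"ty":0.17,"tz":0,"spin":0,"claw":0},{"tx":-1,"ty":0.17,"tz":0,"spin":0,"claw":0},{"tx":-1,"ty":0.17,"tz":0,"spin":0,"claw":0}]'; python3 -m pendant '[{"tx":-1,"ty":0.17,"tz":0,"spin":0,"claw":0},{"tx":-1,"ty":0.17,"tz":0,"spin":0,"claw":0},{"tx":-1,"ty":0.17,"tz":0,"spin":0,"claw":0},{"tx":-0.95,"ty":0.17,"tz":0,"spin":0,"claw":0},{"tx":0,"ty":0,"tz":0,"spin":0,"claw":0},{"tx":0,"ty":0,"tz":0,"spin":0,"claw":0}]'
```

```text
time_s: 3.48
tool_pos: [0.4996, -0.0118, 0.2149]
tool_rot: [180.0, -0.0, 102.6]
force: [1.0, -0.8, -0.5]
grip_width: 0.0869
grasp_force: 0.0
time_s: 4.22
tool_pos: [0.5753, -0.195, 0.2144]
tool_rot: [-179.9, -0.1, 102.6]
force: [0.1, 1.4, -0.5]
grip_width: 0.0869
grasp_force: 0.0
```

```bash
python3 -m pendant '[{"tx":-0.06,"ty":0.03,"tz":0.5,"spin":0,"claw":0},{"tx":0,"ty":0,"tz":0.5,"spin":0,"claw":0},{"tx":0,"ty":0,"tz":0.4,"spin":0,"claw":0},{"tx":0,"ty":0,"tz":0.4,"spin":0,"claw":0},{"tx":0,"ty":0,"tz":0,"spin":0,"claw":0.45},{"tx":0,"ty":0,"tz":0,"spin":0,"claw":0.45},{"tx":0,"ty":0,"tz":0,"spin":0,"claw":0.45},{"tx":0,"ty":0,"tz":0,"spin":0,"claw":0.45}]' 25
python3 - <<'E'
from cell import cams
import cv2,numpy as np
f=lambda n,x,y:cv2.resize(cams.read_camera(n)[y:y+100,x:x+100,::-1],None,fx=4,fy=4,interpolation=cv2.INTER_CUBIC)
cv2.imwrite("pics/g1.png",np.hstack([f("scene",300,110),f("top",350,135)]))
E
```

```text
time_s: 5.22
tool_pos: [0.5782, -0.1985, 0.1258]
tool_rot: [179.9, 0.0, 102.6]
force: [1.1, 0.2, 0.7]
grip_width: 0.055
grasp_force: 0.0
```

View pics/g1.png

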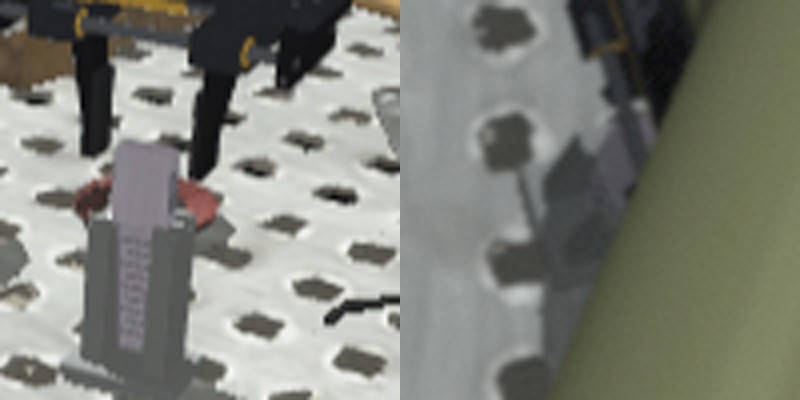

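Run:
```python
from h import *
from cell import env
o=env.get_obs();p=o['tool_pos'];a=np.radians(o['tool_rot'][2]);ty=np.array([np.sin(a),-np.cos(a),0])
print(o['grip_width'])
for s in(1,-1):
    for w in (o['grip_width']/2,.0585):
        for dz in(-.017,.03):
            P=p+s*w*ty+[0,0,dz]
            print(s,w.__round__(3),dz,((proj("scene",P)-[300,110])*4).round(),((proj("top",P)-[350,135])*4).round()+[400,0])
q=[.5777,-.1976,np.radians(12.6)]
for z in(.143,.097): print(z,((proj("scene",place(q,[[-.017,.0086,z],[.017,.0086,z]]))-[300,110])*4).round().tolist())
```

```text
0.05051351097523235
1 0.025 -0.017 [[102. 193.]] [[614. 119.]]
1 0.025 0.03 [[107. 116.]] [[637.  89.]]
1 0.059 -0.017 [[ 49. 182.]] [[594.  58.]]
1 0.059 0.03 [[ 53. 105.]] [[616.  25.]]
-1 0.025 -0.017 [[185. 212.]] [[644. 213.]]
-1 0.025 0.03 [[192. 133.]] [[669. 189.]]
-1 0.059 -0.017 [[241. 224.]] [[664. 277.]]
-1 0.059 0.03 [[249. 144.]] [[691. 256.]]
0.143 [[169.0, 157.0], [112.0, 145.0]]
0.097 [[163.0, 233.0], [108.0, 221.0]]
```

The fingertips appear at (95,155) and (205,175) in the crop, about 10 px higher than the pose predicts. I'll check this closely before closing.

Run:
```python
from h import *
from cell import env
o=env.get_obs();p=o['tool_pos'];a=np.radians(o['tool_rot'][2]);ty=np.array([np.sin(a),-np.cos(a),0]);tx=np.array([np.cos(a),np.sin(a),0])
out=[]
for n,x,y,w,h,k in(("scene",310,100,58,85,7),("top",385,120,56,85,7)):
    im=cams.read_camera(n)[y:y+h,x:x+w,::-1];im=cv2.resize(im,None,fx=k,fy=k,interpolation=cv2.INTER_CUBIC)
    for s,c in((1,(0,0,255)),(-1,(0,255,0))):
        for u in(-.0095,.0095):
            L=[tuple(map(int,((proj(n,p+s*o['grip_width']/2*ty+u*tx+[0,0,dz])[0]-[x,y]+.5)*k))) for dz in(-.017,.02)]
            cv2.line(im,*L,c,1)
    out.append(im)
cv2.imwrite("pics/g2.png",np.hstack(out));print(o['grip_width'],out[0].shape)
```

```text
0.05051351097523235 (595, 406, 3)
```

View pics/g2.png

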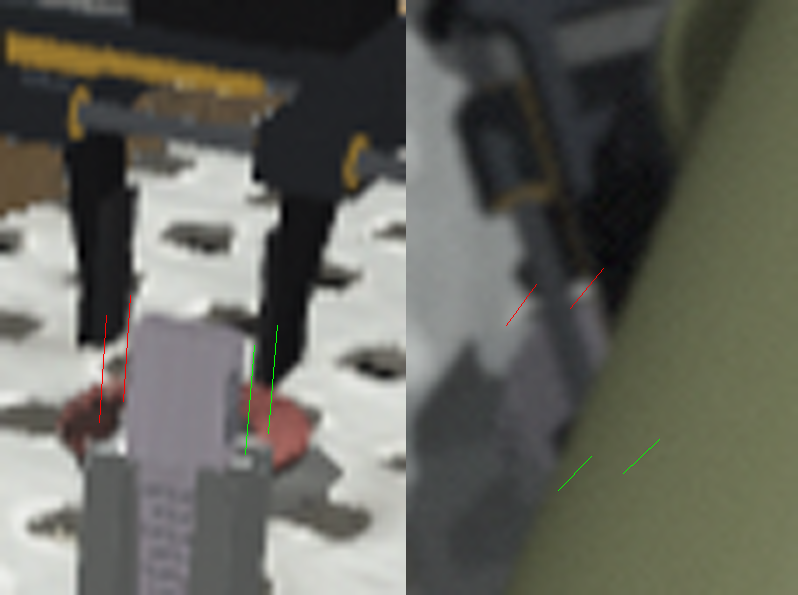

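Run:
```python
from h import *
from cell import env
o=env.get_obs();p=o['tool_pos'];a=np.radians(o['tool_rot'][2])
B=np.array([[np.cos(a),np.sin(a),0],[np.sin(a),-np.cos(a),0],[0,0,-1]])
S=lambda x,y:np.array([310+x/7-.5,100+y/7-.5]);T=lambda x,y:np.array([385+(x-406)/7-.5,120+y/7-.5])
def tri(s,t):
    f=lambda X:np.r_[proj("scene",X)[0]-s,proj("top",X)[0]-t]
    r=least_squares(f,p);return r.x.round(4),(B@(r.x-p)).round(4),f(r.x).round(1)
print("ring",tri(S(82,112),T(525,195)))
for c in((80,345),(105,345),(128,335)): print("tip",c,tri(S(*c),T(528,283)))
P=[]
for n,q0,q1 in(("scene",S(90,112),S(255,140)),("top",T(528,205),T(580,400))):
    c=I[n];R=cv2.Rodrigues(c['rvec'])[0];C=-R.T@c['tvec']
    d=[R.T@np.array([(u-c['cx'])/c['fx'],(v-c['cy'])/c['fy'],1]) for u,v in(q0,q1)]
    nn=np.cross(*d);nn/=np.linalg.norm(nn);P.append((nn,nn@C))
D=np.cross(P[0][0],P[1][0]);D/=np.linalg.norm(D)
X=np.linalg.solve(np.array([P[0][0],P[1][0],D]),[P[0][1],P[1][1],D@p])
print("rail dir",B@D,"pt tool frame",B@(X-p))
```

```text
ring (array([ 0.6012, -0.1643,  0.217 ]), array([ 0.0281,  0.0301, -0.0917]), array([-0.4, -0.1,  0.2,  0.3]))
tip (80, 345) (array([ 0.6069, -0.1834,  0.133 ]), array([ 0.0082,  0.0316, -0.0077]), array([ 1.1,  0.2, -0.6, -0.8]))
tip (105, 345) (array([ 0.6034, -0.1847,  0.1345]), array([ 0.0077,  0.0279, -0.0093]), array([-0.8, -0.2,  0.4,  0.6]))
tip (128, 335) (array([ 0.5992, -0.1847,  0.1399]), array([ 0.0087,  0.0238, -0.0146]), array([-2.5, -0.5,  1.2,  1.8]))
rail dir [-0.05818397  0.99782634  0.03093897] pt tool frame [ 0.02987474  0.00462585 -0.09300773]
```

Triangulation puts the fingertips at z≈0.134, about 25 mm above the nominal value, while xy is right. I'll feel my way down in small steps and watch the force.

```bash
for i in 1; do python3 -m pendant '[{"tx":0,"ty":0,"tz":0.05,"spin":0,"claw":0.45},{"tx":0,"ty":0,"tz":0.05,"spin":0,"claw":0.45},{"tx":0,"ty":0,"tz":0,"spin":0,"claw":0.45}]'; done; python3 -m pendant '[{"tx":0,"ty":0,"tz":0.04,"spin":0,"claw":0.45},{"tx":0,"ty":0,"tz":0.0,"spin":0,"claw":0.45}]';python3 -m pendant '[{"tx":0,"ty":0,"tz":0.04,"spin":0,"claw":0.45},{"tx":0,"ty":0,"tz":0.0,"spin":0,"claw":0.45}]'
```

```text
time_s: 5.8
tool_pos: [0.5776, -0.1982, 0.1197]
tool_rot: [-180.0, -0.0, 102.6]
force: [-0.4, 0.5, 0.2]
grip_width: 0.0481
grasp_force: 0.0
time_s: 6.05
tool_pos: [0.5777, -0.1983, 0.1179]
tool_rot: [-180.0, -0.0, 102.6]
force: [0.5, 0.3, 0.6]
grip_width: 0.0478
grasp_force: 0.0
time_s: 6.3
tool_pos: [0.5777, -0.1982, 0.1159]
tool_rot: [-180.0, -0.0, 102.6]
force: [-0.0, -0.1, -0.1]
grip_width: 0.048
grasp_force: 0.0
```

```bash
for i in 1; do python3 -m pendant '[{"tx":0,"ty":0,"tz":0.04,"spin":0,"claw":0.45},{"tx":0,"ty":0,"tz":0.0,"spin":0,"claw":0.45}]'; done; python3 -m pendant '[{"tx":0,"ty":0,"tz":0.04,"spin":0,"claw":0.45},{"tx":0,"ty":0,"tz":0.0,"spin":0,"claw":0.45}]'
python3 - <<'E'
from h import *
from cell import env
o=env.get_obs();p=o['tool_pos'];print(p,o['force'])
im=cams.read_camera("scene")[100:185,310:368,::-1];im=cv2.resize(im,None,fx=7,fy=7,interpolation=cv2.INTER_CUBIC)
cv2.imwrite("pics/g3.png",im)
E
```

```text
time_s: 6.55
tool_pos: [0.5777, -0.1982, 0.1139]
tool_rot: [-180.0, -0.0, 102.6]
force: [0.6, -0.8, 0.1]
grip_width: 0.0478
grasp_force: 0.0
time_s: 6.8
tool_pos: [0.5776, -0.1982, 0.1118]
tool_rot: [-180.0, -0.0, 102.6]
force: [-0.8, -0.2, 0.1]
grip_width: 0.0478
grasp_force: 0.0
[ 0.57764291 -0.19820581  0.11184275] [-0.81581145 -0.2318108   0.08694637]
```

View pics/g3.png

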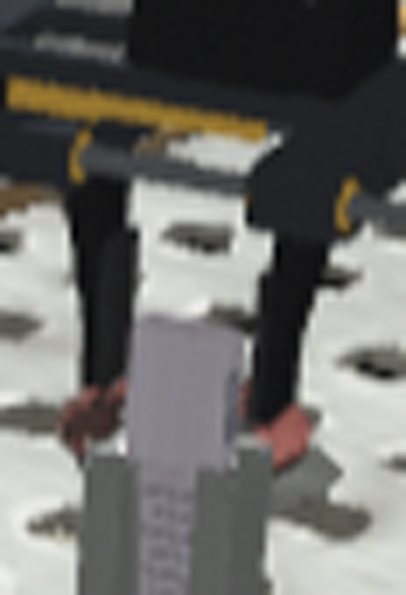

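The fingertips are at (105,385) and (275,420), still about 12–15 mm above the cheeks, with no contact force. Going down another 13 mm, then closing.

```bash
python3 -m pendant '[{"tx":0,"ty":0,"tz":0.06,"spin":0,"claw":0.45},{"tx":0,"ty":0,"tz":0.06,"spin":0,"claw":0.45},{"tx":0,"ty":0,"tz":0.04,"spin":0,"claw":0.45},{"tx":0,"ty":0,"tz":0,"spin":0,"claw":0.45}]'; python3 -m pendant '[{"tx":0,"ty":0,"tz":0.06,"spin":0,"claw":0.45},{"tx":0,"ty":0,"tz":0.04,"spin":0,"claw":0.45},{"tx":0,"ty":0,"tz":0,"spin":0,"claw":0.45}]'; python3 -m pendant '[{"tx":0,"ty":0,"tz":0,"spin":0,"claw":0.7},{"tx":0,"ty":0,"tz":0,"spin":0,"claw":0.7},{"tx":0,"ty":0,"tz":0,"spin":0,"claw":0.7},{"tx":0,"ty":0,"tz":0,"spin":0,"claw":0.7}]' 25
```

```text
time_s: 7.35
tool_pos: [0.5776, -0.1982, 0.1038]
tool_rot: [-180.0, -0.0, 102.6]
force: [-0.1, -0.1, -0.0]
grip_width: 0.0479
grasp_force: 0.0
time_s: 7.72
tool_pos: [0.5777, -0.1982, 0.0988]
tool_rot: [-180.0, -0.0, 102.6]
force: [0.7, 0.5, -0.3]
grip_width: 0.048
grasp_force: 0.0
time_s: 8.22
tool_pos: [0.5779, -0.1983, 0.0992]
tool_rot: [180.0, 0.0, 102.6]
force: [-0.1, 0.5, 0.6]
grip_width: 0.034
grasp_force: 25.0
```

```bash
python3 -m pendant '[{"tx":0,"ty":0,"tz":-0.2,"spin":0,"claw":0.7},{"tx":0,"ty":0,"tz":-0.4,"spin":0,"claw":0.7},{"tx":0,"ty":0,"tz":-0.4,"spin":0,"claw":0.7},{"tx":0,"ty":0,"tz":-0.4,"spin":0,"claw":0.7},{"tx":0,"ty":0,"tz":-0.4,"spin":0,"claw":0.7},{"tx":0,"ty":0,"tz":-0.4,"spin":0,"claw":0.7},{"tx":0,"ty":0,"tz":-0.4,"spin":0,"claw":0.7},{"tx":0,"ty":0,"tz":0,"spin":0,"claw":0.7}]'; python3 -m pendant '[{"tx":0,"ty":0,"tz":0,"spin":1,"claw":0.7},{"tx":0,"ty":0,"tz":0,"spin":1,"claw":0.7},{"tx":0,"ty":0,"tz":0,"spin":0.32,"claw":0.7},{"tx":0.5,"ty":0.026,"tz":0,"spin":0,"claw":0.7},{"tx":0.8,"ty":0.026,"tz":0,"spin":0,"claw":0.7},{"tx":0.9,"ty":0.026,"tz":0,"spin":0,"claw":0.7},{"tx":0.9,"ty":0.026,"tz":0,"spin":0,"claw":0.7},{"tx":0.9,"ty":0.026,"tz":0,"spin":0,"claw":0.7},{"tx":0.9,"ty":0.026,"tz":0,"spin":0,"claw":0.7}]'; python3 -m pendant '[{"tx":0.9,"ty":0.026,"tz":0,"spin":0,"claw":0.7},{"tx":0.9,"ty":0.026,"tz":0,"spin":0,"claw":0.7},{"tx":0.7,"ty":0.0,"tz":0,"spin":0,"claw":0.7},{"tx":0.54,"ty":0.0,"tz":0,"spin":0,"claw":0.7},{"tx":0,"ty":0,"tz":0,"spin":0,"claw":0.7},{"tx":0,"ty":0,"tz":0,"spin":0,"claw":0.7}]'
python3 - <<'E'
from h import *
from cell import env
print(env.get_obs()['tool_pos'])
out=[]
for n,x,y in(("scene",155,190),("top",170,140)):
    im=cams.read_camera(n)[:,:,::-1];cv2.imwrite(f"pics/{n}_h.png",im)
    out.append(cv2.resize(im[y:y+120,x:x+80],None,fx=5,fy=5,interpolation=cv2.INTER_CUBIC))
cv2.imwrite("pics/h1.png",np.hstack(out))
E
```

```text
time_s: 9.22
tool_pos: [0.5787, -0.1988, 0.2311]
tool_rot: [179.8, 0.1, 102.6]
force: [-0.7, -0.5, -1.2]
grip_width: 0.0337
grasp_force: 25.0
time_s: 10.35
tool_pos: [0.571, 0.0482, 0.2287]
tool_rot: [-180.0, -0.0, 93.3]
force: [0.2, 0.4, -1.0]
grip_width: 0.0339
grasp_force: 25.0
time_s: 11.1
tool_pos: [0.5654, 0.1971, 0.2288]
tool_rot: [-180.0, 0.1, 93.2]
force: [-0.1, -0.4, -0.8]
grip_width: 0.0338
grasp_force: 25.0
[0.56541659 0.19713813 0.22877786]
```

View pics/h1.png

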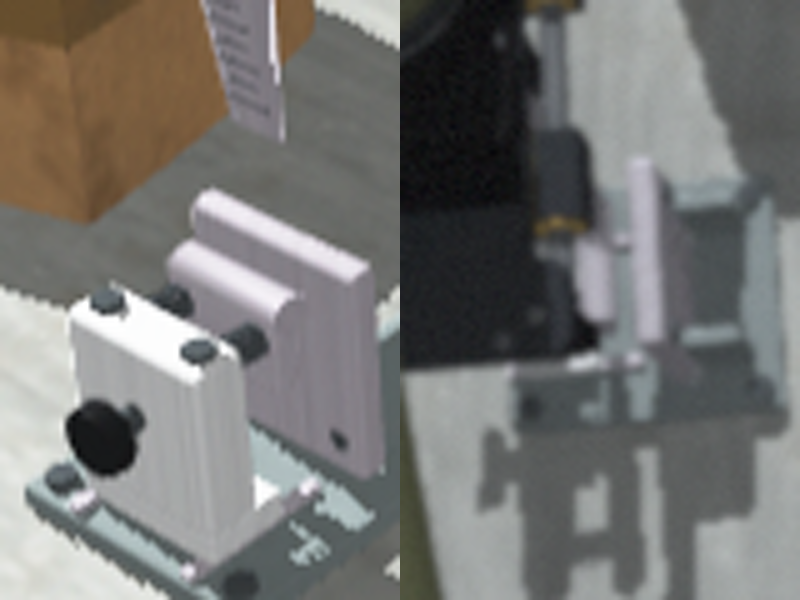

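The taper faces the camera and the flat face is on the fence side, so yaw option A is confirmed. The tip is at crop (235–283, 128–140). I'll compare it with the prediction relative to the fence.

Run:
```python
from h import *
p=[.5654,.1971,np.radians(3.25)]
f=lambda P:((proj("scene",place(p,P))-[155,190]+.5)*5).round(0).tolist()
fl=-.0086
print("pred tip +y corners x+,x-, flat x-",f([[.011,fl+.003,.1418],[-.011,fl+.003,.1418],[-.011,fl,.1418]]))
g=[.566,.1888,np.radians(3.25)]
h=lambda P:((proj("scene",place(g,P))-[155,190]+.5)*5).round(0).tolist()
# fence: face edge at x=-.04 (vertical), top
print("fence x- y0 z.094,z.01; back x- y-.012 z.094; x+ y0", h([[-.04,0,.094],[-.04,0,.01],[-.04,-.012,.094],[.04,0,.094]]))
ht=lambda P:((proj("top",place(g,P))-[170,140]+.5)*5).round(0).tolist()
print("top fence y0 x+-, back",ht([[.04,0,.094],[-.04,0,.094],[.04,-.012,.094],[-.04,-.012,.094]]))
# image motion per mm in y at tip
a=np.array(f([[0,0,.1418],[0,.01,.1418],[0.01,0,.1418],[0,0,.1518]]));print((a[1:]-a[0])/10)
```

```text
pred tip +y corners x+,x-, flat x- [[232.0, 120.0], [279.0, 142.0], [285.0, 138.0]]
fence x- y0 z.094,z.01; back x- y-.012 z.094; x+ y0 [[356.0, 289.0], [368.0, 486.0], [381.0, 273.0], [191.0, 208.0]]
top fence y0 x+-, back [[230.0, 163.0], [240.0, 350.0], [259.0, 160.0], [269.0, 348.0]]
[[-2.2  1.2]
 [-2.1 -1. ]
 [-0.2 -2.6]]
```

The tip matches the prediction. Against this picture the fence sits about 1.7 mm further to +y and 2.5 mm to +x than my fit, and the gap looks like 9–11 mm. I'll shift +4.5 mm along tool x, then go down to just above the fence and into the gap in steps.

```bash
python3 -m pendant '[{"tx":0.09,"ty":0.05,"tz":0,"spin":0,"claw":0.7},{"tx":0,"ty":0,"tz":0.3,"spin":0,"claw":0.7},{"tx":0,"ty":0,"tz":0.3,"spin":0,"claw":0.7},{"tx":0,"ty":0,"tz":0.2,"spin":0,"claw":0.7},{"tx":0,"ty":0,"tz":0,"spin":0,"claw":0.7},{"tx":0,"ty":0,"tz":0,"spin":0,"claw":0.7}]'; python3 -m pendant '[{"tx":0,"ty":0,"tz":0.06,"spin":0,"claw":0.7},{"tx":0,"ty":0,"tz":0.06,"spin":0,"claw":0.7},{"tx":0,"ty":0,"tz":0,"spin":0,"claw":0.7}]'; python3 -m pendant '[{"tx":0,"ty":0,"tz":0.06,"spin":0,"claw":0.7},{"tx":0,"ty":0,"tz":0.06,"spin":0,"claw":0.7},{"tx":0,"ty":0,"tz":0,"spin":0,"claw":0.7}]'
```

```text
time_s: 11.95
tool_pos: [0.5678, 0.2034, 0.1893]
tool_rot: [180.0, -0.0, 93.3]
force: [-0.1, 0.2, -0.2]
grip_width: 0.0336
grasp_force: 25.0
time_s: 12.32
tool_pos: [0.5674, 0.2033, 0.1828]
tool_rot: [-180.0, 0.0, 93.3]
force: [-0.5, 0.2, -1.7]
grip_width: 0.0339
grasp_force: 25.0
time_s: 12.7
tool_pos: [0.5673, 0.2032, 0.1767]
tool_rot: [-180.0, 0.0, 93.3]
force: [-0.0, 0.6, -1.1]
grip_width: 0.0339
grasp_force: 25.0
```

```bash
python3 -m pendant '[{"tx":-0.03,"ty":0,"tz":0.06,"spin":0,"claw":0.7},{"tx":0,"ty":0,"tz":0.06,"spin":0,"claw":0.7},{"tx":0,"ty":0,"tz":0,"spin":0,"claw":0.7}]'; python3 -m pendant '[{"tx":0,"ty":0,"tz":0.06,"spin":0,"claw":0.7},{"tx":0,"ty":0,"tz":0.06,"spin":0,"claw":0.7},{"tx":0,"ty":0,"tz":0,"spin":0,"claw":0.7}]'; python3 -m pendant '[{"tx":0,"ty":0,"tz":0.06,"spin":0,"claw":0.7},{"tx":0,"ty":0,"tz":0.06,"spin":0,"claw":0.7},{"tx":0,"ty":0,"tz":0,"spin":0,"claw":0.7}]'
```

```text
time_s: 13.08
tool_pos: [0.5674, 0.2017, 0.1707]
tool_rot: [-180.0, 0.0, 93.3]
force: [0.8, -0.3, -1.6]
grip_width: 0.0338
grasp_force: 25.0
time_s: 13.45
tool_pos: [0.5675, 0.2016, 0.1647]
tool_rot: [-180.0, 0.0, 93.3]
force: [0.4, -0.4, -0.7]
grip_width: 0.0339
grasp_force: 25.0
time_s: 13.82
tool_pos: [0.5677, 0.2011, 0.1587]
tool_rot: [180.0, 0.1, 93.3]
force: [1.2, -1.4, -1.7]
grip_width: 0.034
grasp_force: 25.0
```

The −1.4 N in y suggests it is touching the shoe. I'll move toward the fence until it touches.

```bash
for k in 1; do python3 -m pendant '[{"tx":-0.015,"ty":0,"tz":0,"spin":0,"claw":0.7},{"tx":0,"ty":0,"tz":0,"spin":0,"claw":0.7}]'; python3 -m pendant '[{"tx":-0.015,"ty":0,"tz":0,"spin":0,"claw":0.7},{"tx":0,"ty":0,"tz":0,"spin":0,"claw":0.7}]'; python3 -m pendant '[{"tx":-0.015,"ty":0,"tz":0,"spin":0,"claw":0.7},{"tx":0,"ty":0,"tz":0,"spin":0,"claw":0.7}]'; done | grep -E "pos|force:"
```

```text
tool_pos: [0.5676, 0.201, 0.159]
force: [-0.2, -1.7, -1.8]
grasp_force: 25.0
tool_pos: [0.5676, 0.2007, 0.1591]
force: [0.3, -0.3, -2.0]
grasp_force: 25.0
tool_pos: [0.5677, 0.1999, 0.1592]
force: [-0.5, -0.7, -0.4]
grasp_force: 25.0
```

```bash
for k in 1; do python3 -m pendant '[{"tx":-0.015,"ty":0,"tz":0,"spin":0,"claw":0.7},{"tx":0,"ty":0,"tz":0,"spin":0,"claw":0.7}]'; python3 -m pendant '[{"tx":-0.015,"ty":0,"tz":0,"spin":0,"claw":0.7},{"tx":0,"ty":0,"tz":0,"spin":0,"claw":0.7}]'; python3 -m pendant '[{"tx":-0.015,"ty":0,"tz":0,"spin":0,"claw":0.7},{"tx":0,"ty":0,"tz":0,"spin":0,"claw":0.7}]'; done | grep -E "pos|force:"
```

```text
tool_pos: [0.5678, 0.1988, 0.1591]
force: [-0.2, 0.3, -0.9]
grasp_force: 25.0
tool_pos: [0.5679, 0.198, 0.1591]
force: [-0.5, -0.4, -1.5]
grasp_force: 25.0
tool_pos: [0.5679, 0.1976, 0.1591]
force: [-0.2, 0.9, -1.5]
grasp_force: 25.0
```

```bash
for k in 1; do python3 -m pendant '[{"tx":-0.01,"ty":0,"tz":0,"spin":0,"claw":0.7},{"tx":0,"ty":0,"tz":0,"spin":0,"claw":0.7}]'; python3 -m pendant '[{"tx":-0.01,"ty":0,"tz":0,"spin":0,"claw":0.7},{"tx":0,"ty":0,"tz":0,"spin":0,"claw":0.7}]';  done | grep -E "pos|force:"; python3 -c "
from cell import env
o=env.get_obs();print(o['wrist_torque'],o['tool_rot'],o['force'])"
```

```text
tool_pos: [0.5679, 0.1973, 0.1591]
force: [1.2, 1.9, -1.8]
grasp_force: 25.0
tool_pos: [0.5679, 0.1971, 0.1591]
force: [0.6, 2.8, -1.4]
grasp_force: 25.0
[0.77386292 0.05814612 0.02354272] [ 1.79988582e+02 -6.20846838e-02  9.33319225e+01] [ 0.5945999   2.82190397 -1.43912473]
```

Fence contact is at tool y ≈ 0.1977, and from the earlier shoe contact the gap is about 8.6 mm. So first touch is expected near tool z ≈ 0.138. I'll ease the press on the fence and go down slowly.

```bash
for k in 1; do python3 -m pendant '[{"tx":0.01,"ty":0,"tz":0.04,"spin":0,"claw":0.7},{"tx":0,"ty":0,"tz":0.04,"spin":0,"claw":0.7},{"tx":0,"ty":0,"tz":0.04,"spin":0,"claw":0.7},{"tx":0,"ty":0,"tz":0,"spin":0,"claw":0.7}]'; python3 -m pendant '[{"tx":0,"ty":0,"tz":0.04,"spin":0,"claw":0.7},{"tx":0,"ty":0,"tz":0.04,"spin":0,"claw":0.7},{"tx":0,"ty":0,"tz":0.04,"spin":0,"claw":0.7},{"tx":0,"ty":0,"tz":0,"spin":0,"claw":0.7}]'; python3 -m pendant '[{"tx":0,"ty":0,"tz":0.03,"spin":0,"claw":0.7},{"tx":0,"ty":0,"tz":0.03,"spin":0,"claw":0.7},{"tx":0,"ty":0,"tz":0,"spin":0,"claw":0.7}]'; done | grep -E "pos|force:"
```

```text
tool_pos: [0.568, 0.1972, 0.1529]
force: [0.1, 4.0, -1.5]
grasp_force: 25.0
tool_pos: [0.5679, 0.1971, 0.1468]
force: [0.7, 3.6, -1.1]
grasp_force: 25.0
tool_pos: [0.5679, 0.1971, 0.144]
force: [0.5, 3.6, 0.9]
grasp_force: 25.0
```

```bash
for k in 1; do python3 -m pendant '[{"tx":0.01,"ty":0,"tz":0,"spin":0,"claw":0.7},{"tx":0,"ty":0,"tz":0,"spin":0,"claw":0.7}]'; python3 -m pendant '[{"tx":0.01,"ty":0,"tz":0,"spin":0,"claw":0.7},{"tx":0,"ty":0,"tz":0,"spin":0,"claw":0.7}]'; python3 -m pendant '[{"tx":0,"ty":0,"tz":0.02,"spin":0,"claw":0.7},{"tx":0,"ty":0,"tz":0.02,"spin":0,"claw":0.7},{"tx":0,"ty":0,"tz":0,"spin":0,"claw":0.7}]'; done | grep -E "pos|force:"; python3 -c "
from cell import env
o=env.get_obs();print(o['wrist_torque'],o['tool_rot'],o['force'])"
```

```text
tool_pos: [0.5679, 0.1972, 0.144]
force: [-0.1, 4.2, 0.3]
grasp_force: 25.0
tool_pos: [0.5679, 0.1973, 0.144]
force: [0.2, 2.7, -0.1]
grasp_force: 25.0
tool_pos: [0.5677, 0.1974, 0.1418]
force: [0.1, 2.2, 0.5]
grasp_force: 25.0
[ 0.53356611 -0.00262218  0.03452691] [-1.79974844e+02  3.39459750e-02  9.32867340e+01] [0.08646381 2.22679684 0.52630402]
```

```bash
for k in 1; do python3 -m pendant '[{"tx":0.005,"ty":0,"tz":0.01,"spin":0,"claw":0.7},{"tx":0,"ty":0,"tz":0.01,"spin":0,"claw":0.7},{"tx":0,"ty":0,"tz":0,"spin":0,"claw":0.7}]'; python3 -m pendant '[{"tx":0.005,"ty":0,"tz":0.01,"spin":0,"claw":0.7},{"tx":0,"ty":0,"tz":0.01,"spin":0,"claw":0.7},{"tx":0,"ty":0,"tz":0,"spin":0,"claw":0.7}]';python3 -m pendant '[{"tx":0,"ty":0,"tz":0.01,"spin":0,"claw":0.7},{"tx":0,"ty":0,"tz":0.01,"spin":0,"claw":0.7},{"tx":0,"ty":0,"tz":0,"spin":0,"claw":0.7}]'; done | grep -E "pos|force:"
```

```text
tool_pos: [0.5678, 0.1976, 0.141]
force: [-1.1, 0.9, 0.9]
grasp_force: 25.0
tool_pos: [0.568, 0.1977, 0.1402]
force: [0.2, -0.8, 1.9]
grasp_force: 25.0
tool_pos: [0.5681, 0.1979, 0.1393]
force: [0.4, -1.7, 3.1]
grasp_force: 25.0
```

```bash
for k in 1; do python3 -m pendant '[{"tx":-0.008,"ty":0,"tz":0.01,"spin":0,"claw":0.7},{"tx":0,"ty":0,"tz":0,"spin":0,"claw":0.7},{"tx":0,"ty":0,"tz":0,"spin":0,"claw":0.7}]'; python3 -m pendant '[{"tx":0,"ty":0,"tz":0.01,"spin":0,"claw":0.7},{"tx":0,"ty":0,"tz":0.01,"spin":0,"claw":0.7},{"tx":0,"ty":0,"tz":0,"spin":0,"claw":0.7}]';python3 -m pendant '[{"tx":0,"ty":0,"tz":0.01,"spin":0,"claw":0.7},{"tx":0,"ty":0,"tz":0.01,"spin":0,"claw":0.7},{"tx":0,"ty":0,"tz":0,"spin":0,"claw":0.7}]'; done | grep -E "pos|force:"
```

```text
tool_pos: [0.5682, 0.1979, 0.1388]
force: [1.4, -1.1, 4.3]
grasp_force: 25.0
tool_pos: [0.5682, 0.1978, 0.1379]
force: [0.2, -2.4, 6.7]
grasp_force: 25.0
tool_pos: [0.5683, 0.1978, 0.1373]
force: [-1.2, -2.3, 7.8]
grasp_force: 25.0
```

The drag is 7.8 N plus about 1.2 N of weight offset, so about 9 N, and I'm stopping here. I'll null the sideways load, then let go.

```bash
for k in 1; do python3 -m pendant '[{"tx":-0.014,"ty":0,"tz":0,"spin":0,"claw":0.7},{"tx":0,"ty":0,"tz":0,"spin":0,"claw":0.7},{"tx":0,"ty":0,"tz":0,"spin":0,"claw":0.7}]'; done | grep -E "pos|force:";python3 -c "
from cell import env
o=env.get_obs();print(o['wrist_torque'],o['tool_rot'],o['force'])"
```

```text
tool_pos: [0.5683, 0.1977, 0.1373]
force: [0.5, -0.3, 6.5]
grasp_force: 25.0
[-0.39914144  0.1498733   0.07429279] [ 1.79938610e+02 -5.08000647e-02  9.33142677e+01] [ 0.46826705 -0.31789602  6.53743328]
```

```bash
python3 -m pendant '[{"tx":0,"ty":0,"tz":0,"spin":0,"claw":0.58},{"tx":0,"ty":0,"tz":0,"spin":0,"claw":0.5},{"tx":0,"ty":0,"tz":0,"spin":0,"claw":0.4},{"tx":0,"ty":0,"tz":0,"spin":0,"claw":0.3},{"tx":0,"ty":0,"tz":0,"spin":0,"claw":0.3},{"tx":0,"ty":0,"tz":0,"spin":0,"claw":0.3}]' 5; python3 -m pendant '[{"tx":0,"ty":0,"tz":-0.2,"spin":0,"claw":0.3},{"tx":0,"ty":0,"tz":-0.4,"spin":0,"claw":0.3},{"tx":0,"ty":0,"tz":-0.6,"spin":0,"claw":0.3},{"tx":0,"ty":0,"tz":-0.8,"spin":0,"claw":0.3},{"tx":0,"ty":0,"tz":-0.8,"spin":0,"claw":0.3},{"tx":0,"ty":0,"tz":0,"spin":0,"claw":0.3},{"tx":0,"ty":0,"tz":0,"spin":0,"claw":0.3}]'
python3 - <<'E'
from h import *
out=[]
for n,x,y in(("scene",155,180),("top",170,140)):
    im=cams.read_camera(n)[:,:,::-1]
    out.append(cv2.resize(im[y:y+120,x:x+80],None,fx=5,fy=5,interpolation=cv2.INTER_CUBIC))
cv2.imwrite("pics/end.png",np.hstack(out))
E
```

```text
time_s: 21.45
tool_pos: [0.5679, 0.1972, 0.1366]
tool_rot: [180.0, -0.0, 93.3]
force: [0.3, 0.0, 0.5]
grip_width: 0.0604
grasp_force: 0.0
time_s: 22.32
tool_pos: [0.5679, 0.1972, 0.2772]
tool_rot: [180.0, -0.0, 93.3]
force: [0.0, -0.3, -1.1]
grip_width: 0.0608
grasp_force: 0.0
```

View pics/end.png

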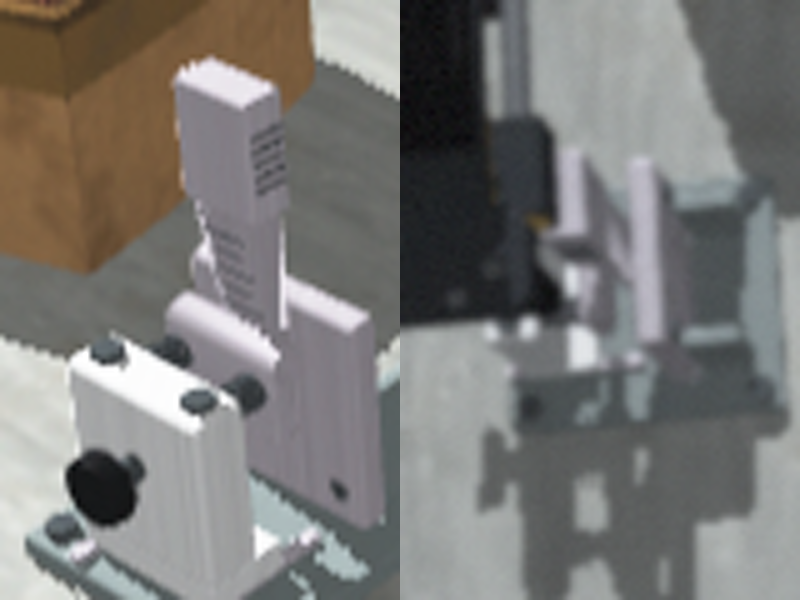

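The gauge stands upright and nipped in the gap, with its head at crop (230,130). The gripper is clear above it and touches nothing. Handing in.

```bash
python3 -c "
from cell import env
print(env.sign_off())"
```

```text
the job is handed in; nothing more can be done
None
```

The taper gauge stands upright in the gap with its flat face against the fence, pushed to about 9 N of drag and let go. The nip is an estimated 7.6 N (not measured), the rolls were left alone, and the job was handed in at about 22 s.

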